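Lay out the edge creaser from the tool block

TASK

Get the edge creaser ready for the next job: pull it, the tool with the flat wooden handle, up out of the wooden tool block and put it down lying flat on the black rubber mat, letting go of it there. Then take it again across its handle and lay it level in the two-board wooden rest, handle in the wide notch and bare steel shank in the narrow one, and let go. Leave the other two tools in the block and do not shift the thread spool or the iron weight.

Things in the scene. Friction and masses are not known exactly. Their poses are not given: they have to be found in the camera images.
- creaser: Edge creaser, 160 mm long, 70 g: steel head 12 x 6 mm, 14 long; round 8 mm steel shank to 58 mm from the tip; 13 mm brass ferrule; from 66 mm to the end a flat wooden handle 26 wide (x) by 14 thick (y). Origin: centre of the tip's end; z along the tool to the handle end. Starts tip down on the floor of one well, x about along the row of wells, 85 mm of handle showing; may lean a few degrees.
- creaser_mid (a point): Point on the creaser's axis 95 mm from its tip, in the handle (the centre of mass is about 86 mm from the tip); axes as creaser. With the tool lying flat this is 7 mm above what it lies on.
- creaser_butt (a point): Centre of the handle's square end face, on the axis 160 mm from the tip; axes as creaser.
- block: Fixed light wooden tool block 54 (x) x 210 (y) x 85 mm high; three wells in a row along y at -70, 0, 70 mm, each 24 (x) by 34 mm (y), 75 deep (floor 10 mm above the table). Which tool stands in which well varies. Origin: centre of the underside, z up. Block and rest stand on opposite sides of the mat, either way round.
- mat: Fixed black rubber mat 240 (x) x 200 (y) x 6 mm thick, between block and rest. Origin: centre of the underside, z up.
- rest: Fixed wooden rest: base plate 130 (x) x 66 (y) x 8 mm and two notched boards across it, 10 mm thick, 66 wide, 52 high, at x = -51 mm (wide notch) and x = +51 mm (narrow notch). The creaser lies in it flat side down along x, tip to +x: axis 40 mm above the table, and, when centred, tip at x = +89 and handle end at x = -71 mm. Origin: centre of the underside, z up.
- rest_wide (a point): Middle of the floor of the rest's wide notch, for the handle: 34 mm wide, open at the top, floor 33 mm above the table, walls to 52 mm. Axes as rest.
- rest_narrow (a point): Middle of the floor of the rest's narrow notch, for the shank: 16 mm wide, open at the top, floor 36 mm above the table, walls to 52 mm. Axes as rest.
- awl: Bystander in another well: awl with a round turned brown wooden handle (22 mm at its rounded top), 160 mm long, tip down. Origin: centre of its tip, z up.
- punch: Bystander in another well: plain round steel punch 14 mm thick with a 20 mm cap, 130 mm long, tip down. Origin: centre of its lower end, z up.
- spool: Bystander: black thread spool 48 mm wide, 70 mm high, standing beyond the mat. Origin: centre of the underside.
- weight: Bystander: dark iron weight, a cylinder 76 mm wide and 60 mm high with a loop handle to 101 mm, standing beyond the mat. Origin: centre of the underside.
Things that resemble listed ones, but are neither listed nor needed, are in the scene too. Leave any green look-alike of the rest alone.

How it is judged:
By the outcome, as a careful person would: the job done as asked, in the order asked, and still so for the second after the job is handed in, with the robot touching nothing.
It also fails if it takes over 61 s, if anything falls off the work surface, if the arm or the gripper's body presses on something with over 40 N, if the wrist force passes 120 N, or if a joint passes its speed limit or range.

ROBOT

A 7-joint arm with a two-finger parallel gripper is mounted at the origin on the work surface. World frame = base frame: x ahead of the robot, y to its left, z up, the work surface at z = 0. Lengths are in mm, angles in degrees, forces in N, time in s.
With the tool pointing down it reaches from about 350 to 900 mm from the base axis. Payload 7.2 kg.
Tool frame: the origin (TCP) lies on the centre line of the jaws, within the pads' length; the fingertips stand arm.finger_overhang ahead of it and the grasp point (between the pads) lies 2 mm behind it (arm.finger_overhang is the distance from the TCP to the fingertips, in mm); z points along the fingers, y is the line along which they close (so a half turn about z gives the same grasp; the last joint's range is limited). The gripper opens to 88 mm and grips with 3 to 60 N. Pads are 20 mm wide; open, the fingers measure 115 mm over their backs; the gripper's body (75 mm by 178 mm) begins 61 mm behind the grasp point.
Start: joints at [-81.028, 23.554, -0.728, 91.456, 0.321, 64.991, -4.71], TCP at [139.329, 609.275, 239.653] pointing down, gripper open.
Joint ranges: [-169.25, 169.25], [-16.82, 113.86], [-84.01, 82.57], [7.8, 145.47], [-59.2, 239.2], [7.22, 106.19], [-163.78, 163.78]. Speed limits (degrees/s): [136.94, 136.94, 172.46, 172.46, 180, 180, 180].

INTERFACE

Orientations are given as a 3x3 rotation matrix whose columns are the frame's x, y, z axes.
In Python, from rig import telemetry, get_image, job, spotter, arm gives the robot as it stands.
- The arm moves only by the tool servo_tool, never from a script. Its argument "steps" is a list that holds one entry, the list of rows, each a list of 7 numbers: the shift along the tool's x, y, z in m, then the turn, a rotation vector about the tool's x, y, z in degrees, then the opening in per cent of the stroke, from 0 (shut) to 100 (fully open). In form: [[[dx, dy, dz, wx, wy, wz, grip], ...]]. A call has 1 to 8 rows; each row shifts and turns the commanded pose from where the row before left it, along the tool's axes as they then stand; what a row does not reach is not made up. A row lasts 1/10 s, in which the tool goes at most 50 mm and 8.59 degrees, less where a joint would pass 70% of its speed; a pose out of reach is approached as far as the arm can. A call with a gripper value outside its range is refused whole. The fingers move at their own pace and stop on an object; "squeeze" is the grip in N (left out, the last holds). Time passes only in rows, so rows that do not move let the fingers close. It gives the time, the measured TCP pose, the force, the opening and the grip force at its end, in the units of the state.
- telemetry.get_obs(): the state, without advancing time (a new reading comes with each control period).
- get_image(name): name is "side" or "top"; returns a dict with "image" (400x640x3 uint8, red, green, blue), "mtx" (3x3 intrinsics, pixels), "cam_to_world" (4x4, takes a point from camera to world coordinates). Camera axes: x right, y down, z forward; pixel columns grow to the right and rows downward; lengths in mm; the calibration is good to about 2 mm. A picture is of the moment at which its call begins. There is no depth.
- job.hand_in(): hands the job in; it is judged then, once.
Trained networks look in the newest picture that a camera, given by its name, has taken for a name from the list of things; names that differ only in an ending like _2 or _b are one class to them, and where a whole thing is asked for, a point or a joint stands for the part that bears it (a point fixed in the world has none). Each returns a list of dicts, best first, with "conf" (0 to 1); they miss things now and then, are a little off and sometimes report something else, mostly with a low value. They report only what shows in the picture. A call takes as long as a camera call. They do not tell look-alikes from the thing itself.
- spotter.boxes_of(camera, label): "centre" ([x, y, z] in mm, in the coordinates of the camera as it stood for that picture, good to about 4 mm: the middle of the surface that is visible of it).
The state is a dict: "t": time; "q": joint angles; "qvel": joint speeds; "joint_torque": joint torques, N m; "tool_pos": TCP position; "tool_rot": TCP orientation; "contact_force": force on the tool from outside, world axes, zero at the start; "torque": the same for the moment, N m; "width": finger opening in mm; "grip_force": force on a finger pad.
Only numpy, scipy, OpenCV 4.12 (cv2) and the standard library are available. Lean on these libraries where they do the work, as an engineer would, in place of code of your own. Each camera call takes 0.05 s, during which the arm holds its last target. There are 200 camera calls.

## Working session

There is one attempt and no reset: what is moved stays moved. The work goes in short steps, Python scripts to look and compute and a tool call to move; the robot and the scene stay as the last step left them, time stands still between calls to the robot, and variables do not carry over. Pictures are saved under pics/ and viewed, at most 10 in all, crops included, and the job is handed in when it is done.

Besides the shell and the picture viewer there is one more tool, called after "Emit:" as name(argument=value, ...), one argument or row to a line, values as JSON. servo_tool: Moves the arm, as the interface text tells. Its arguments: {"type":"object","properties":{"steps":{"type":"array"},"squeeze":{"type":"number"}},"required":["steps"]}

```bash
ls; mkdir -p pics; cat > h.py <<'E'
import numpy as np, cv2
from rig import telemetry, get_image, job, spotter, arm
def grab(n,f=None):
    d=get_image(n)
    if f: cv2.imwrite('pics/'+f,d['image'][...,::-1])
    return d
def w(d,c): 
    T=np.array(d['cam_to_world']); return T[:3,:3]@np.array(c)+T[:3,3]
def ray(d,u,v,z):
    T=np.array(d['cam_to_world']); r=T[:3,:3]@np.linalg.inv(d['mtx'])@[u,v,1]
    return T[:3,3]+r*(z-T[2,3])/r[2]
def proj(d,p):
    T=np.linalg.inv(np.array(d['cam_to_world'])); c=T[:3,:3]@np.array(p,float)+T[:3,3]
    q=np.array(d['mtx'])@c; return q[:2]/q[2]
E
python3 - <<'E'
from h import *
np.set_printoptions(precision=1,suppress=True)
print(arm.finger_overhang)
o=telemetry.get_obs();print(o['t'],o['tool_pos'],o['tool_rot'],o['width'])
for c in('top','side'):
    d=grab(c,c+'0.png'); print(c,np.array(d['cam_to_world']),d['mtx'][0])
    for n in ['creaser','block','mat','rest','awl','punch','spool','weight']:
        print(n,[(round(b['conf'],2),w(d,b['centre'])) for b in spotter.boxes_of(c,n)[:3]])
E
```

```text
pics
17.0
0.0 [139.2 608.8 238.8] [[-1.   0.2 -0. ]
 [ 0.2  1.  -0. ]
 [-0.  -0.  -1. ]] 88.01549526651814
top [[   0.    -1.     0.2  268.5]
 [  -1.    -0.     0.    12.5]
 [  -0.    -0.2   -1.  1420.9]
 [   0.     0.     0.     1. ]] [459.5   0.  319.2]
creaser [(0.68, array([ 479.3, -328.3,  148.6]))]
block []
mat [(0.81, array([595.1,  15.4,   2.9]))]
rest [(0.87, array([243. , 340.1,   8.6])), (0.85, array([446.4, 296.3,   8.1]))]
awl [(0.44, array([ 478.4, -396.2,  150.9]))]
punch []
spool [(0.56, array([753.1, 238.1,  68.9]))]
weight [(0.85, array([ 730.1, -244.4,   60. ]))]
side [[   0.8   -0.3    0.5   63.1]
 [  -0.5   -0.5    0.7 -669. ]
 [   0.    -0.8   -0.5  658. ]
 [   0.     0.     0.     1. ]] [393.1   0.  318.9]
creaser [(0.7, array([ 479.6, -331. ,  130.5])), (0.53, array([ 721.7, -251.2,   55.1]))]
block [(0.97, array([ 463.1, -365.1,   66.8]))]
mat [(0.94, array([582.5,  -0.1,   7.4]))]
rest [(0.89, array([242.3, 333.5,  10.4])), (0.69, array([448.2, 288.9,  13.2]))]
awl [(0.77, array([ 470. , -401.9,  131.5])), (0.26, array([579.9,  -0.4,   3.6]))]
punch [(0.78, array([ 488.7, -264.6,  117.5]))]
spool [(0.84, array([744.2, 234.9,  47. ]))]
weight [(0.63, array([ 726.4, -254. ,   54.2]))]
```

View pics/top0.png

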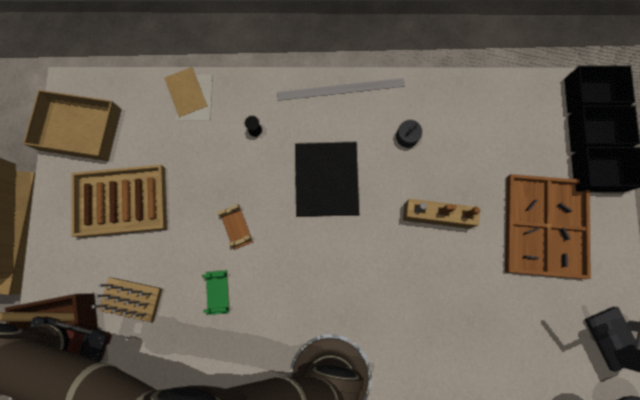

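View pics/side0.png

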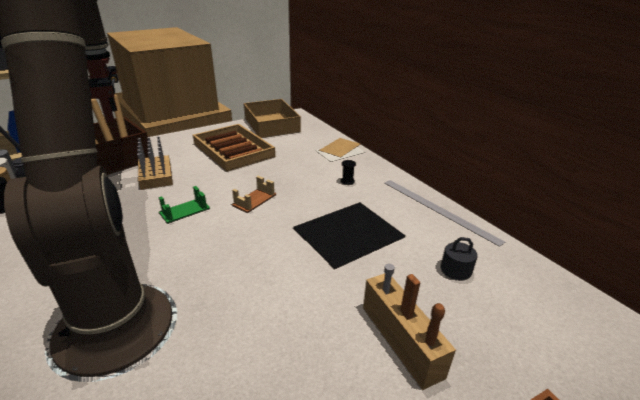

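The top view shows the block at about (442,213) with the creaser in its middle well, the mat at (327,179), the brown rest at (236,227), and the green look-alike at (217,292). I'll enlarge the block and the rest.

```bash
python3 - <<'E'
import cv2,numpy as np
t=cv2.imread('pics/top0.png');s=cv2.imread('pics/side0.png')
r=lambda i,x,y,ww,hh:cv2.resize(i[y:y+hh,x:x+ww],(400,300),interpolation=cv2.INTER_CUBIC)
cv2.imwrite('pics/c0.png',np.vstack([np.hstack([r(t,400,180,80,60),r(t,196,197,80,60)]),np.hstack([r(s,350,255,133,100),r(s,214,165,80,60)])]))
E
```

```text
(no output)
```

View pics/c0.png

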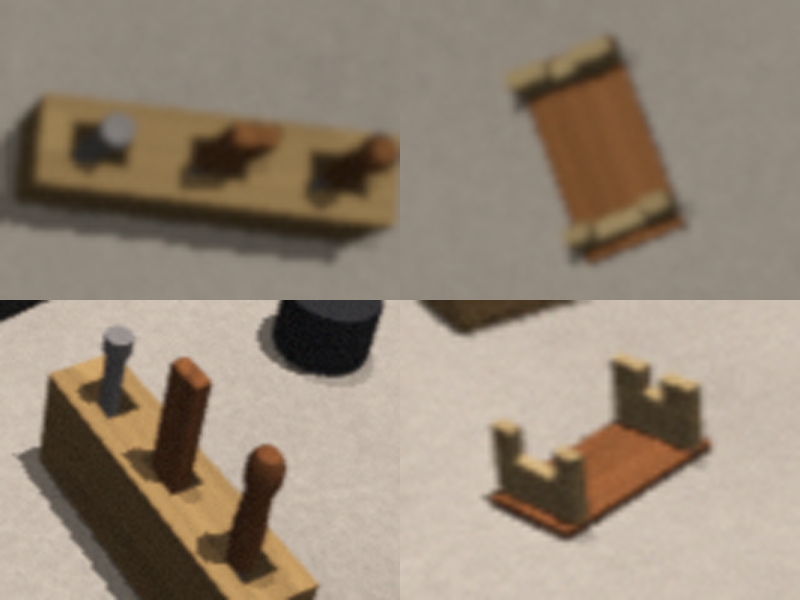

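The crop shows the creaser (flat handle) in the middle well, leaning toward the awl. The rest's far board (+x side) has the narrow notch and the near board the wide one. Next I'll compute positions from these pixels.

```bash
python3 - <<'E'
from h import *
np.set_printoptions(precision=1,suppress=True)
print([a for a in dir(arm) if a[0]!='_'],[a for a in dir(telemetry) if a[0]!='_'])
t=grab('top');s=grab('side')
def tri(a,b):
    from scipy.optimize import least_squares
    f=lambda p:np.r_[proj(t,p)-a,proj(s,p)-b]
    r=least_squares(f,[480,-330,130]);return r.x,r.fun
print('butt',tri([452.4,207.4],[413.3,279.3]))
T=lambda x,y,z:ray(t,400+x/5,180+y/5,z)
R=lambda x,y,z:ray(t,196+(x-400)/5,197+y/5,z)
S=lambda x,y,z:ray(s,350+x/3,255+(y-300)/3,z)
SR=lambda x,y,z:ray(s,214+(x-400)/5,165+(y-300)/5,z)
print('block corners top',T(43,97,85),T(35,190,85),'wells',T(102,143,85),T(222,157,85),T(340,175,85))
print('side: block corners',S(50,377,85),S(117,357,85),S(317,583,85),'handle base',S(176,481,85))
print('rest top far',R(508,80,52),R(612,42,52),'near',R(572,238,52),R(672,200,52))
print('rest top side: near',SR(505,425,52),SR(568,452,52),'far',SR(630,362,52),SR(685,382,52))
print('notch side near',SR(535,463,33),'far',SR(655,395,36))
print('mat',[ray(t,u,v,6) for u,v in((295,142),(357,142),(359,215),(297,216))])
E
```

```text
['IKError', 'finger_overhang'] ['get_obs']
butt (array([ 479.8, -332.5,  171.4]), array([-0.1,  0.1,  0.1, -0. ]))
block corners top [ 517.9 -229.1   85. ] [ 462.5 -223.1   85. ] wells [ 490.6 -263.    85. ] [ 482.7 -332.9   85. ] [ 472.5 -401.2   85. ]
side: block corners [ 467.7 -226.3   85. ] [ 520.3 -234.7   85. ] [ 497.3 -436.5   85. ] handle base [ 479.3 -339.2   85. ]
rest top far [478.9 342.   52. ] [502.6 279.8  52. ] near [383.6 299.1  52. ] [406.8 240.   52. ]
rest top side: near [387.7 298.3  52. ] [407.7 251.9  52. ] far [483.1 330.5  52. ] [501.7 291.1  52. ]
notch side near [396.8 279.2  33. ] far [490.  311.1  36. ]
mat [array([717.7, 115. ,   6. ]), array([718.4, -83.5,   6. ]), array([482.4, -88.4,   6. ]), array([478. , 104.5,   6. ])]
```

Emit:
servo_tool(
  steps=[
    [[-0.03,-0.038,-0.005,0,0,0,100],[-0.03,-0.038,-0.005,0,0,0,100],[-0.03,-0.038,-0.005,0,0,0,100],[-0.03,-0.038,-0.005,0,0,0,100],[-0.03,-0.038,-0.005,0,0,0,100],[-0.03,-0.038,-0.005,0,0,0,100],[-0.03,-0.038,-0.005,0,0,0,100],[-0.03,-0.038,-0.005,0,0,0,100]],
  ],
)

```text
t: 1.8
tool_pos: [306.1, 257.6, 280.1]
tool_rot: [[-0.975, 0.223, 0.0], [0.223, 0.975, 0.001], [-0.0, 0.001, -1.0]]
contact_force: [1.0, 0.7, 0.1]
width: 87.4
grip_force: 0.0
```

Emit:
servo_tool(
  steps=[
    [[-0.024,-0.036,-0.005,0,0,-0.7,100],[-0.024,-0.036,-0.005,0,0,-0.7,100],[-0.024,-0.036,-0.005,0,0,-0.7,100],[-0.024,-0.036,-0.005,0,0,-0.7,100],[-0.024,-0.036,-0.005,0,0,-0.7,100],[-0.024,-0.036,-0.005,0,0,-0.7,100],[-0.024,-0.036,-0.005,0,0,-0.7,100],[-0.024,-0.036,-0.005,0,0,-0.7,100]],
  ],
)

```text
t: 2.6
tool_pos: [442.5, -60.3, 320.3]
tool_rot: [[-0.992, 0.126, 0.001], [0.126, 0.992, 0.001], [-0.001, 0.001, -1.0]]
contact_force: [0.9, 0.2, 0.3]
width: 88.3
grip_force: 0.0
```

Emit:
servo_tool(
  steps=[
    [[0,-0.02,0,0,-6,0,100],[0,-0.02,0,0,-6,0,100],[0,-0.02,0,0,-6,0,100],[0,-0.02,0,0,-6,0,100],[0,-0.02,0,0,-6,0,100]],
  ],
)

```text
t: 3.1
tool_pos: [430.2, -147.4, 318.6]
tool_rot: [[-0.881, 0.121, 0.458], [0.11, 0.993, -0.052], [-0.46, 0.005, -0.888]]
contact_force: [0.1, 0.7, -0.5]
width: 88.1
grip_force: 0.0
```

```bash
python3 -c "
from h import *
o=telemetry.get_obs();print(o['t'],np.round(o['q'],1),np.round(o['qvel'],1))"
```

```text
3.1 [-15.4 -16.8  24.9 127.6   8.1  40.5  88.4] [ 97.4  -0.2 -56.9  18.7 -45.7 -49.7  63.1]
```

Emit:
servo_tool(
  steps=[
    [[-0.01,0,0,0,6,0,100],[-0.01,0,0,0,6,0,100],[-0.01,0,0,0,6,0,100],[-0.01,0,0,0,6,0,100],[-0.01,0,0,0,6,0,100],[0,0,0,0,0,0,100],[0,0,0,0,0,0,100]],
  ],
)

```text
t: 3.8
tool_pos: [478.3, -153.8, 331.5]
tool_rot: [[-0.991, 0.124, -0.047], [0.123, 0.992, 0.01], [0.048, 0.004, -0.999]]
contact_force: [-0.4, -0.3, 0.3]
width: 87.7
grip_force: 0.0
```

Emit:
servo_tool(
  steps=[
    [[0,0,0,-7,0,0,100],[0,0,0,-7,0,0,100],[0,0,0,-7,0,0,100],[0,0,0,-7,0,0,100],[0,0,0,-7,0,0,100],[0,0,0,0,0,0,100],[0,0,0,0,0,0,100]],
  ],
)

```text
t: 4.5
tool_pos: [477.2, -154.3, 332.9]
tool_rot: [[-0.991, 0.129, 0.035], [0.126, 0.808, 0.576], [0.046, 0.575, -0.817]]
contact_force: [-0.1, 0.5, 0.2]
width: 87.7
grip_force: 0.0
```

```bash
python3 -c "
from h import *
o=telemetry.get_obs();print(o['t'],np.round(o['q'],1),np.round(o['qvel'],1))"
```

```text
4.5 [  5.5  20.   35.5  97.  -38.4  91.6 131.2] [-2.1 -0.6 -0.8 -0.9  0.1  0.  -0.1]
```

Emit:
servo_tool(
  steps=[
    [[0,0,0,8.5,0,0,100],[0,0,0,8.5,0,0,100],[0,0,0,8.5,0,0,100],[0,0,0,8.5,0,0,100],[0,0,0,0,0,0,100],[0,0,0,0,0,0,100]],
  ],
)

```text
t: 5.1
tool_pos: [478.5, -151.4, 333.5]
tool_rot: [[-0.992, 0.119, -0.041], [0.118, 0.993, 0.031], [0.044, 0.026, -0.999]]
contact_force: [0.9, -0.8, 0.3]
width: 87.9
grip_force: 0.0
```

```bash
cat > log.py <<'E'
from h import *
import json
o=telemetry.get_obs();open('log.jsonl','a').write(json.dumps([list(map(float,o['q'])),list(map(float,o['tool_pos'])),np.array(o['tool_rot']).tolist()])+'\n')
print(o['t'],np.round(o['q'],1),np.round(o['tool_pos'],1),np.round(o['tool_rot'],3).tolist())
E
python3 log.py
```

```text
5.1 [-18.1   9.3  36.1 100.2  -6.7  75.2 102.8] [ 478.5 -151.4  333.5] [[-0.992, 0.119, -0.041], [0.118, 0.993, 0.031], [0.044, 0.026, -0.999]]
```

Emit:
servo_tool(
  steps=[
    [[0,0,0,8.5,0,0,100],[0,0,0,8.5,0,0,100],[0,0,0,8.5,0,0,100],[0,0,0,8.5,0,0,100],[0,0,0,8.5,0,0,100],[0,0,0,0,0,0,100],[0,0,0,0,0,0,100],[0,0,0,0,0,0,100]],
  ],
)

```text
t: 5.9
tool_pos: [477.4, -155.8, 333.0]
tool_rot: [[-0.991, 0.066, -0.119], [0.128, 0.753, -0.646], [0.047, -0.655, -0.754]]
contact_force: [-0.7, -0.8, 0.0]
width: 88.2
grip_force: 0.0
```

```bash
python3 log.py
cat > fk.py <<'E'
import numpy as np, json
from scipy.spatial.transform import Rotation as Ro
from scipy.optimize import least_squares
D=[([-81.028,23.554,-.728,91.456,.321,64.991,-4.71],[139.329,609.275,239.653],[[-.975,.223,0],[.223,.975,.001],[0,.001,-1]]),
([5.5,20,35.5,97,-38.4,91.6,131.2],[477.2,-154.3,332.9],[[-.991,.129,.035],[.126,.808,.576],[.046,.575,-.817]])]+[json.loads(l) for l in open('log.jsonl')]
def fk(q,p,s):
    # p: h,a,b,c, e(elbow x), wx offset, off1, off7, sy shoulder x, y lateral
    h,a,b,c,e,wx,o1,o7,sx=p
    R=Ro.from_euler('z',s[0]*q[0]+o1,degrees=True);t=np.array([0,0,h])
    def y(R,v): return R*Ro.from_euler('y',v,degrees=True)
    t=t+R.apply([sx,0,0]);R=y(R,q[1]);R=R*Ro.from_euler('z',s[1]*q[2],degrees=True)
    t=t+R.apply([e,0,a]);R=y(R,q[3]);t=t+R.apply([-e,0,0])
    R=R*Ro.from_euler('z',s[2]*q[4],degrees=True);t=t+R.apply([0,0,b])
    R=y(R,q[5]);t=t+R.apply([wx,0,c]);R=R*Ro.from_euler('z',s[3]*q[6]+o7,degrees=True)
    return t,R
def fit(s,o):
    def f(p):
        r=[]
        for q,t,R in D:
            t2,R2=fk(q,p,s); r+=list(t2-t)+list(100*(R2.as_matrix()-np.array(R)).ravel())
        return np.r_[r,(np.array(p)[[4,5,8]])*.02]
    return least_squares(f,[330,430,430,200,0,0,0,o,0])
E
python3 - <<'E'
from fk import *
import itertools
L=[]
for s in itertools.product([1,-1],repeat=4):
    for o in(0,90,180,-90):
        r=fit(s,o);L.append((r.cost,s,r.x.round(1).tolist(),abs(r.fun).max()))
for l in sorted(L,key=lambda l:l[0])[:4]:print(l)
E
```

```text
5.9 [-39.   13.8  32.1 106.7  32.4  77.6  65.1] [ 477.4 -155.8  333. ] [[-0.991, 0.066, -0.119], [0.128, 0.753, -0.646], [0.047, -0.655, -0.754]]
(np.float64(114.5259410310358), (-1, -1, -1, -1), [324.0, 438.1, 400.8, 349.1, 61.6, -7.8, -4.1, 86.4, -7.5], np.float64(5.700315876448883))
(np.float64(114.5259410310973), (-1, -1, -1, -1), [324.0, 438.1, 400.8, 349.1, 61.6, -7.8, -4.1, 86.4, -7.5], np.float64(5.700317844854055))
(np.float64(114.5259410311547), (-1, -1, -1, -1), [324.0, 438.1, 400.8, 349.1, 61.6, -7.8, -4.1, 86.4, -7.5], np.float64(5.700317817930625))
(np.float64(114.52594103138301), (-1, -1, -1, -1), [324.0, 438.1, 400.8, 349.1, 61.6, -7.8, -4.1, 86.4, -7.5], np.float64(5.700313633409792))
```

```bash
cat >> fk.py <<'E'
S=(-1,-1,-1,-1);P=fit(S,86).x
LO=np.array([-169.25,-16.82,-84.01,7.8,-59.2,7.22,-163.78])+2;HI=np.array([169.25,113.86,82.57,145.47,239.2,106.19,163.78])-2
def ik(t,R,n=40,seed=None):
    rng=np.random.default_rng(0);best=None
    for i in range(n):
        q0=seed if seed is not None and i==0 else rng.uniform(LO,HI)
        def f(q):
            a,b=fk(q,P,S);return np.r_[(a-t)/5,(b.inv()*R).as_rotvec()*100/5,(0 if seed is None else .002)*(q-(0 if seed is None else seed))]
        r=least_squares(f,np.clip(q0,LO+.1,HI-.1),bounds=(LO,HI))
        if best is None or r.cost<best.cost:best=r
    return best
def pose(yaw,down,flip=False):
    z=np.array([np.cos(np.radians(yaw))*np.cos(np.radians(down)),np.sin(np.radians(yaw))*np.cos(np.radians(down)),-np.sin(np.radians(down))])
    y=np.array([-np.sin(np.radians(yaw)),np.cos(np.radians(yaw)),0])*(-1 if flip else 1)
    return Ro.from_matrix(np.c_[np.cross(y,z),y,z])
E
python3 - <<'E'
from fk import *
np.set_printoptions(precision=1,suppress=True)
ax=np.array([480,-333,110.])
for yaw in(-7.5,172.5):
  for down in(0,20,40,60):
    for fl in(0,1):
      R=pose(yaw,down,fl); t=ax-R.apply([0,0,13])
      L=[ik(t,R,1,seed=np.random.default_rng(k).uniform(LO,HI)) for k in range(25)]
      b=min(L,key=lambda r:np.abs(r.fun[:6]).max());print(yaw,down,fl,np.abs(b.fun[:6]).max().round(2),b.x)
E
```

```text
-7.5 0 0 0.0 [140.3 111.9 -61.2 143.  207.3  11.4   4.7]
-7.5 0 1 0.0 [136.8 106.  -59.8 143.2 227.6  15.9 161.8]
-7.5 20 0 2.25 [127.5  81.9 -70.3 143.5 183.5  12.3  -2.4]
-7.5 20 1 2.26 [126.3  78.5 -69.  143.5 197.6  12.9 161.8]
-7.5 40 0 0.47 [111.9  42.8 -68.8 143.5 185.7  12.4 -41.5]
-7.5 40 1 0.47 [112.2  43.3 -69.2 143.5 183.4  12.3 141. ]
-7.5 60 0 0.0 [102.   33.4 -69.9 134.1  59.8  14.7  69.5]
-7.5 60 1 0.0 [ 107.7   48.   -82.   133.9   78.8   29.9 -124.9]
172.5 0 0 10.48 [-10.5  79.1  52.6  54.9  -0.1 104.2 -42.4]
172.5 0 1 10.48 [-10.5  79.1  52.6  54.9  -0.1 104.2 137.6]
172.5 20 0 7.0 [  1.5  67.6  35.9  54.3  -0.1 104.2 -58.5]
172.5 20 1 7.0 [  1.5  67.6  35.9  54.3  -0.1 104.2 121.5]
172.5 40 0 2.52 [ 10.6  62.4  24.1  53.9  -0.1 104.2 -65.5]
172.5 40 1 2.51 [ 10.6  62.4  24.3  53.9  -0.1 104.2 114.6]
172.5 60 0 0.0 [  4.3  53.8  37.   70.3 -13.7  90.  -58.3]
172.5 60 1 0.0 [ 52.7  61.4 -57.1  70.2  47.1 103.2  80.2]
```

```bash
python3 - <<'E'
from fk import *
np.set_printoptions(precision=1,suppress=True)
def best(t,R):
    L=[ik(t,R,1,seed=np.random.default_rng(k).uniform(LO,HI)) for k in range(12)]
    b=min(L,key=lambda r:np.abs(r.fun[:6]).max());return np.abs(b.fun[:6]).max().round(2)*5,b.x
for d in(42,46,50,54,58):
  for z in(115,135,215):
    print('pick',d,z,*best(np.array([480+13.5,-334,z]),pose(172.5,d)))
for d in(30,35,40,45,50):
  for x in(550,620,680): print('lay',d,x,*best(np.array([x,0,28.]),pose(0,d,1)))
E
```

```text
pick 42 115 10.45 [ 11.6  62.5  22.7  53.1  -0.  104.2 -66.2]
pick 42 135 11.799999999999999 [ 10.8  60.5  23.8  54.3  -0.1 104.2 -65.5]
pick 42 215 18.15 [  6.9  52.8  29.   58.2  -0.1 104.2 -62.5]
pick 46 115 5.25 [ 13.2  62.   20.7  52.8  -0.  104.2 -67. ]
pick 46 135 6.7 [ 12.5  59.9  21.6  54.1  -0.  104.2 -66.4]
pick 46 215 13.45 [  9.   51.9  26.3  58.   -0.1 104.2 -63.6]
pick 50 115 0.0 [ 16.2  61.1  15.4  52.7   2.3 104.2 -69. ]
pick 50 135 1.45 [ 14.2  59.3  19.3  53.9   0.2 104.2 -67.1]
pick 50 215 8.55 [ 11.   51.2  23.7  57.8  -0.1 104.2 -64.6]
pick 54 115 0.0 [ 17.2  56.5  12.5  59.5   3.4  98.  -70.3]
pick 54 135 0.0 [ 17.4  55.4  12.3  58.7   3.8  99.9 -70.1]
pick 54 215 3.5 [ 13.   50.5  21.1  57.6  -0.  104.2 -65.5]
pick 58 115 0.0 [  5.7  56.6  35.6  65.7 -13.1  93.1 -59.5]
pick 58 135 0.0 [  5.7  55.5  35.9  64.9 -12.6  94.9 -59.3]
pick 58 215 0.0 [ 19.5  47.9   8.6  59.4   6.  102.6 -70.3]
lay 30 550 34.65 [  80.6   77.4  -75.9  143.5  128.2   36.7 -161.8]
lay 30 620 17.8 [  73.5  101.4  -82.   143.5  146.7   68.  -161.8]
lay 30 680 0.0 [-67.5  83.   67.1 140.6 192.2  70.3   8.5]
lay 35 550 34.2 [  75.9   79.8  -82.   143.5  120.4   51.7 -161.8]
lay 35 620 11.299999999999999 [ -4.7  32.6   0.7 143.5 180.3  44.6  85.8]
lay 35 680 0.0 [-65.4  76.2  67.8 139.1 201.3  65.7  10.7]
lay 40 550 27.05 [  75.1   78.4  -82.   143.5  119.3   52.  -161.8]
lay 40 620 4.4 [ -4.2  31.8   0.1 143.5 180.1  42.8  86.3]
lay 40 680 0.0 [-62.9  68.8  67.2 136.9 210.   59.4  12.5]
lay 45 550 20.9 [  74.4   77.1  -82.   143.5  118.3   52.3 -161.8]
lay 45 620 0.0 [-65.7  64.4  68.9 143.5 216.2  59.   13.2]
lay 45 680 0.0 [-59.5  60.6  64.5 134.1 218.3  51.1  14.1]
lay 50 550 13.3 [ -4.3  23.1   0.2 143.5 180.2  19.   86.1]
lay 50 620 0.0 [-62.1  55.4  65.8 140.2 224.2  49.3  14.6]
lay 50 680 0.0 [-53.6  50.9  57.8 130.6 226.1  40.2  16. ]
```

```bash
python3 - <<'E'
from fk import *
np.set_printoptions(precision=1,suppress=True)
def sols(t,R,n=14):
    L=[ik(t,R,1,seed=np.random.default_rng(k).uniform(LO,HI)) for k in range(n)]
    ok=[r.x for r in L if np.abs(r.fun[:6]).max()<.3]
    # nearest to pick config
    qp=np.array([17,56,12.5,59.5,3.4,98,-70]); ok.sort(key=lambda q:np.abs(q-qp).max()); return len(ok),(ok[0] if ok else None)
for d in(36,45):
  for yaw in(-120,-90,-60,-30,30,60,90,120):
    for x in(540,650):
      for fl in(0,1):
        n,q=sols(np.array([x,0,28.]),pose(yaw,d,fl))
        if n:print(d,yaw,x,fl,n,q)
E
```

```text
36 -120 540 0 9 [-12.   61.4 -19.4  77.6  44.3  96.  -76.3]
36 -120 540 1 10 [ -2.2  66.1 -36.9  77.6  55.7 104.2  96.9]
36 -120 650 0 9 [-25.1  78.1  11.9  38.   24.8 104.2 -50.6]
36 -120 650 1 10 [-24.9  78.   11.3  38.1  25.3 104.2 129.2]
36 -90 540 0 10 [-21.7  49.8 -12.7 103.2  57.2  76.  -72.3]
36 -90 540 1 6 [  6.6  65.3 -53.1 103.3  79.9 104.2  96.9]
36 -90 650 0 10 [-30.4  58.1   4.6  81.7  46.5  74.1 -54.1]
36 -90 650 1 8 [  1.5  69.9 -49.1  81.7  84.4 104.2 112.6]
36 -60 540 0 8 [-52.   42.1  19.1 127.9  73.1  43.5 -75.6]
36 -60 540 1 12 [ -91.6   75.3   67.5  128.9  -35.1   20.2 -161.8]
36 -60 650 0 8 [-41.8  47.1  15.4 111.5  70.3  46.1 -62.5]
36 -60 650 1 13 [ -79.6   78.6   68.9  112.4  -32.    25.5 -161.8]
36 -30 650 0 9 [ -8.2  39.9 -15.8 133.4 125.7  56.8 -78.6]
36 -30 650 1 6 [-58.8  47.8  39.7 133.  139.1  28.2  65.3]
36 30 650 0 6 [ 79.9  96.5 -79.3 133.7 129.7  38.   51.4]
36 30 650 1 5 [  80.9  102.1  -82.   133.9  127.5   42.7 -122.9]
36 60 540 0 11 [  62.4   49.6  -40.5  128.3  -57.2   28.9 -122.9]
36 60 540 1 11 [ 81.5  71.2 -64.6 129.   21.5  17.9 -13.2]
36
[... 1640 characters left out ...]
.2   26.3 -129.9]
45 60 540 1 10 [ 75.   60.1 -62.3 129.9  19.4  16.  -18.8]
45 60 650 0 11 [  36.2   44.3  -23.2  112.   -57.2   34.9 -139.3]
45 60 650 1 10 [ 63.4  64.5 -61.3 112.7  19.1  22.8 -21.7]
45 90 540 0 11 [  28.9   44.1  -11.   107.4  -40.1   57.2 -129.2]
45 90 540 1 10 [ 64.4  65.6 -61.2 107.9  15.5  48.6   4.7]
45 90 650 0 6 [   5.3   54.1   17.1   85.9  -57.2   76.  -128.9]
45 90 650 1 10 [ 52.7  72.3 -61.5  86.5  17.1  58.1   2.3]
45 120 540 0 6 [   6.8   53.4   10.4   85.5  -35.7   82.7 -115.6]
45 120 540 1 8 [ 47.6  69.1 -56.6  85.9  17.2  75.7  23.6]
45 120 650 0 6 [   0.2   70.1   26.2   53.4  -50.5  101.2 -122. ]
45 120 650 1 8 [ 34.   80.3 -60.7  53.8  22.5  92.   22.9]
```

```bash
cat > plan.py <<'E'
from fk import *
from rig import telemetry
def plan(t,R,n,src=None):
    o=telemetry.get_obs();p0=np.array(o['tool_pos']);R0=Ro.from_matrix(o['tool_rot'])
    if src: p0,R0=np.array(src[0]),src[1]
    w=(R0.inv()*R).as_rotvec()/n; A=np.zeros((3,3));Rk=R0
    for k in range(n):A+=Rk.as_matrix();Rk=Rk*Ro.from_rotvec(w)
    v=np.linalg.solve(A,np.array(t)-p0)
    print(n,'rows',np.round(v/1000,4).tolist(),np.round(np.degrees(w),2).tolist(),'|v|',round(np.linalg.norm(v),1))
    return t,R
E
python3 - <<'E'
from plan import *
np.set_printoptions(precision=1,suppress=True)
# waypoints: vertical yaw half turn
a=plan([520,-200,330],pose(172.5,89.9,0),24)
# rotation of exactly 180 ambiguous: do it via mid
R1=pose(82.5,89.9,0)
b=plan([500,-180,330],R1,14); c=plan([540,-300,320],pose(172.5,89,0),12,b)
R=pose(172.5,54,0); pick=np.array([494,-334,120])
d=plan(pick-R.apply([0,0,90]),R,8,c); plan(pick,R,8,d)
for nm,(t,Rr) in dict(b=b,c=c,d=d,pick=(pick,R)).items():
    r=ik(np.array(t),Rr,12,seed=np.array([17,56,12,60,3,98,-70.])); print(nm,t,r.cost.round(3),r.x)
E
```

```text
24 rows [0.0021, -0.0028, 0.0018] [0.15, -2.61, -6.98] |v| 3.9
14 rows [-0.0004, -0.0024, 0.0011] [-2.15, -2.43, -6.05] |v| 2.7
12 rows [0.0113, 0.0031, 0.0007] [-0.07, -0.06, -7.5] |v| 11.7
8 rows [0.006, 0.005, 0.0151] [0.0, -4.37, -0.0] |v| 17.0
8 rows [0.0, -0.0, 0.0112] [0.0, 0.0, 0.0] |v| 11.2
b [500, -180, 330] 0.032 [ -28.    13.2   50.8   99.3  -10.8   72.6 -161.8]
c [540, -300, 320] 0.004 [ 16.7  22.   11.   82.5  -3.8  76.8 -69.2]
d [ 546.4 -340.9  192.8] 2.868 [ 14.3  55.8  18.1  47.9  -0.1 104.2 -67.9]
pick [ 494 -334  120] 0.0 [ 17.2  56.3  12.5  59.2   3.5  98.6 -70.2]
```

```bash
python3 - <<'E'
from plan import *
np.set_printoptions(precision=1,suppress=True)
b=plan([500,-180,330],pose(-97.5,89.9,0),16); c=plan([560,-300,320],pose(172.5,80,0),16,b)
R=pose(172.5,56,0); pick=np.array([494,-334,120])
d=plan(pick-R.apply([0,0,75]),R,8,c); plan(pick,R,8,d)
for nm,(t,Rr) in dict(b=b,c=c,d=d,pick=(pick,R)).items():
    r=ik(np.array(t),Rr,12,seed=np.array([17,56,12,60,3,98,-70.])); print(nm,t,r.cost.round(3),r.x)
E
```

```text
16 rows [-0.0022, 0.0002, 0.0003] [-2.13, 1.88, 5.43] |v| 2.3
16 rows [-0.0022, 0.0091, 0.0006] [0.5, -0.49, 5.61] |v| 9.3
8 rows [0.0038, 0.0053, 0.0171] [0.0, -3.0, 0.0] |v| 18.3
8 rows [0.0, -0.0, 0.0094] [0.0, 0.0, 0.0] |v| 9.4
b [500, -180, 330] 0.021 [16.3  9.3 -0.7 99.1  0.2 71.7  8.5]
c [560, -300, 320] 0.001 [ 16.   32.7  10.8  65.8  -2.1  91.3 -71.4]
d [ 535.6 -339.5  182.2] 0.633 [ 15.3  56.   17.   49.2  -0.1 104.2 -68.1]
pick [ 494 -334  120] 0.0 [ 17.2  54.2  12.4  62.3   3.1  95.6 -70.2]
```

Emit:
servo_tool(
  steps=[
    [[-0.002,0,0,-2.1,1.9,5.4,60],[-0.002,0,0,-2.1,1.9,5.4,60],[-0.002,0,0,-2.1,1.9,5.4,60],[-0.002,0,0,-2.1,1.9,5.4,60],[-0.002,0,0,-2.1,1.9,5.4,60],[-0.002,0,0,-2.1,1.9,5.4,60],[-0.002,0,0,-2.1,1.9,5.4,60],[-0.002,0,0,-2.1,1.9,5.4,60]],
  ],
)

```text
t: 6.7
tool_pos: [492.0, -162.6, 334.5]
tool_rot: [[-0.608, 0.765, -0.213], [0.783, 0.536, -0.315], [-0.127, -0.358, -0.925]]
contact_force: [0.1, 0.0, 0.9]
width: 52.4
grip_force: 0.0
```

Emit:
servo_tool(
  steps=[
    [[-0.002,0,0,-2.1,1.9,5.4,60],[-0.002,0,0,-2.1,1.9,5.4,60],[-0.002,0,0,-2.1,1.9,5.4,60],[-0.002,0,0,-2.1,1.9,5.4,60],[-0.002,0,0,-2.1,1.9,5.4,60],[-0.002,0,0,-2.1,1.9,5.4,60],[-0.002,0,0,-2.1,1.9,5.4,60],[-0.002,0,0,-2.1,1.9,5.4,60]],
  ],
)

```text
t: 7.5
tool_pos: [496.8, -177.9, 336.5]
tool_rot: [[0.128, 0.992, -0.005], [0.992, -0.128, -0.001], [-0.002, -0.005, -1.0]]
contact_force: [0.4, 0.6, -1.1]
width: 52.8
grip_force: 0.0
```

Emit:
servo_tool(
  steps=[
    [[-0.0022,0.0091,0.0006,0.5,-0.5,5.6,60],[-0.0022,0.0091,0.0006,0.5,-0.5,5.6,60],[-0.0022,0.0091,0.0006,0.5,-0.5,5.6,60],[-0.0022,0.0091,0.0006,0.5,-0.5,5.6,60],[-0.0022,0.0091,0.0006,0.5,-0.5,5.6,60],[-0.0022,0.0091,0.0006,0.5,-0.5,5.6,60],[-0.0022,0.0091,0.0006,0.5,-0.5,5.6,60],[-0.0022,0.0091,0.0006,0.5,-0.5,5.6,60]],
  ],
)

```text
t: 8.3
tool_pos: [552.6, -225.0, 330.3]
tool_rot: [[0.785, 0.612, -0.1], [0.613, -0.79, -0.029], [-0.097, -0.038, -0.995]]
contact_force: [-0.7, -0.1, 0.5]
width: 52.4
grip_force: 0.0
```

```bash
python3 log.py; python3 - <<'E'
from plan import *
plan([560,-300,320],pose(172.5,80,0),8)
E
```

```text
8.3 [-21.4  27.5  56.   86.8 -18.2  81.6 -16.6] [ 552.6 -225.   330.3] [[0.785, 0.612, -0.1], [0.613, -0.79, -0.029], [-0.097, -0.038, -0.995]]
8 rows [-0.0019, 0.0095, 0.0013] [0.51, -0.42, 5.64] |v| 9.8
```

Emit:
servo_tool(
  steps=[
    [[-0.002,0.0095,0.0013,0.5,-0.4,5.6,60],[-0.002,0.0095,0.0013,0.5,-0.4,5.6,60],[-0.002,0.0095,0.0013,0.5,-0.4,5.6,60],[-0.002,0.0095,0.0013,0.5,-0.4,5.6,60],[-0.002,0.0095,0.0013,0.5,-0.4,5.6,60],[-0.002,0.0095,0.0013,0.5,-0.4,5.6,60],[-0.002,0.0095,0.0013,0.5,-0.4,5.6,60],[-0.002,0.0095,0.0013,0.5,-0.4,5.6,60]],
  ],
)

```text
t: 9.1
tool_pos: [559.5, -300.5, 320.2]
tool_rot: [[0.978, -0.124, -0.169], [-0.122, -0.992, 0.021], [-0.171, 0.0, -0.985]]
contact_force: [-0.7, 0.7, 0.8]
width: 52.6
grip_force: 0.0
```

```bash
python3 log.py; python3 - <<'E'
from plan import *
R=pose(172.5,56,0); pick=np.array([494,-334,120])
d=plan(pick-R.apply([0,0,75]),R,8)
E
```

```text
9.1 [-12.7  39.5  64.2  77.9 -28.5  91.  -47.8] [ 559.5 -300.5  320.2] [[0.978, -0.124, -0.169], [-0.122, -0.992, 0.021], [-0.171, 0.0, -0.985]]
8 rows [0.0038, 0.0052, 0.0171] [0.02, -3.02, 0.04] |v| 18.3
```

Emit:
servo_tool(
  steps=[
    [[0.0038,0.0052,0.0171,0,-3,0,60],[0.0038,0.0052,0.0171,0,-3,0,60],[0.0038,0.0052,0.0171,0,-3,0,60],[0.0038,0.0052,0.0171,0,-3,0,60],[0.0038,0.0052,0.0171,0,-3,0,60],[0.0038,0.0052,0.0171,0,-3,0,60],[0.0038,0.0052,0.0171,0,-3,0,60],[0.0038,0.0052,0.0171,0,-3,0,60]],
  ],
)

```text
t: 9.9
tool_pos: [535.3, -339.3, 181.5]
tool_rot: [[0.824, -0.12, -0.554], [-0.099, -0.993, 0.067], [-0.558, -0.0, -0.83]]
contact_force: [-0.2, -0.3, -0.0]
width: 53.0
grip_force: 0.0
```

```bash
python3 log.py; python3 - <<'E'
from h import *
from plan import *
t=grab('top','t1.png');s=grab('side','s1.png')
for n in('creaser_butt','creaser','creaser_mid'):
    for c,d in(('top',t),('side',s)): print(n,c,[(round(b['conf'],2),w(d,b['centre']).round(1)) for b in spotter.boxes_of(c,n)[:2]])
a=cv2.imread('pics/t1.png')[170:250,395:501];b=cv2.imread('pics/s1.png')[240:340,340:473]
cv2.imwrite('pics/c1.png',np.hstack([cv2.resize(x,(400,301),interpolation=2) for x in(a,b)]))
E
```

```text
9.9 [ -2.6  59.   57.6  68.4 -24.7 101.  -46.1] [ 535.3 -339.3  181.5] [[0.824, -0.12, -0.554], [-0.099, -0.993, 0.067], [-0.558, -0.0, -0.83]]
creaser_butt top [(0.6, array([ 477.1, -324.5,  149.8]))]
creaser_butt side [(0.76, array([ 476.7, -329.6,  134.4]))]
creaser top []
creaser side [(0.87, array([ 481.2, -329. ,  131.2]))]
creaser_mid top [(0.61, array([ 480. , -396.8,  149.6])), (0.47, array([ 481. , -324.2,  149.7]))]
creaser_mid side [(0.71, array([ 479.1, -333.3,  129.1]))]
```

View pics/c1.png

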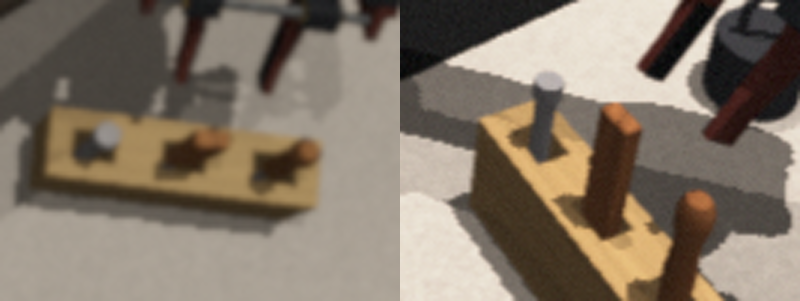

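The crop shows the handle top at about (210,140) in the top view, with the two open fingertips at (183,75) and (268,85) straddling its line. The jaws are clear of the punch and the awl, so I'll advance.

```bash
python3 - <<'E'
from h import *
from plan import *
s=grab('side')
for p in((605,215),(590,225),(615,235)):print(ray(s,340+(p[0]-400)/3.01,240+p[1]/3.01,85).round(1))
plan([494,-332,120],pose(172.5,54,0),8)
E
```

```text
[ 484.9 -331.6   85. ]
[ 471.3 -332.8   85. ]
[ 479.2 -346.7   85. ]
8 rows [0.0001, 0.0, 0.0094] [0.06, -0.26, 0.07] |v| 9.4
```

Emit:
servo_tool(
  steps=[
    [[0,0,0.0094,0,-0.25,0,60],[0,0,0.0094,0,-0.25,0,60],[0,0,0.0094,0,-0.25,0,60],[0,0,0.0094,0,-0.25,0,60],[0,0,0.0094,0,-0.25,0,60],[0,0,0.0094,0,-0.25,0,60],[0,0,0.0094,0,-0.25,0,60],[0,0,0.0094,0,-0.25,0,60]],
  ],
)

```text
t: 11.15
tool_pos: [492.3, -331.7, 118.4]
tool_rot: [[0.802, -0.118, -0.585], [-0.096, -0.993, 0.069], [-0.59, 0.001, -0.808]]
contact_force: [0.2, 0.5, 0.8]
width: 52.6
grip_force: 0.0
```

Emit:
servo_tool(
  steps=[
    [[0,0,0,0,0,0,60],[0,0,0,0,0,0,20],[0,0,0,0,0,0,20],[0,0,0,0,0,0,20],[0,0,0,0,0,0,20],[0,0,0,0,0,0,20],[0,0,0,0,0,0,20]],
  ],
  squeeze=30,
)

```text
t: 11.85
tool_pos: [492.9, -331.8, 119.4]
tool_rot: [[0.802, -0.118, -0.585], [-0.096, -0.993, 0.069], [-0.589, 0.001, -0.808]]
contact_force: [1.3, -0.0, 2.2]
width: 25.6
grip_force: 30.0
```

```bash
python3 log.py; python3 - <<'E'
from h import *
t=grab('top','t2.png');s=grab('side','s2.png')
a=cv2.imread('pics/t2.png')[170:250,395:501];b=cv2.imread('pics/s2.png')[240:340,340:473]
cv2.imwrite('pics/c2.png',np.hstack([cv2.resize(x,(400,301),interpolation=2) for x in(a,b)]))
E
```

```text
11.85 [ -4.5  60.7  56.7  77.3 -24.6  93.7 -44.6] [ 492.9 -331.8  119.4] [[0.802, -0.118, -0.585], [-0.096, -0.993, 0.069], [-0.589, 0.001, -0.808]]
```

View pics/c2.png

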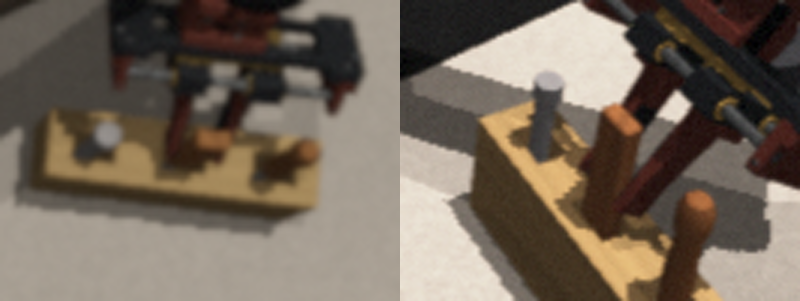

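Width 25.6 mm at 30 N shows the creaser is held, clear of its neighbours. Lifting straight up.

Emit:
servo_tool(
  steps=[
    [[-0.0065,0,-0.0089,0,0,0,20],[-0.0065,0,-0.0089,0,0,0,20],[-0.0065,0,-0.0089,0,0,0,20],[-0.0065,0,-0.0089,0,0,0,20],[-0.0065,0,-0.0089,0,0,0,20],[-0.0065,0,-0.0089,0,0,0,20],[-0.0065,0,-0.0089,0,0,0,20],[-0.0065,0,-0.0089,0,0,0,20]],
  ],
)

```text
t: 12.75
tool_pos: [492.7, -331.6, 208.2]
tool_rot: [[0.802, -0.118, -0.585], [-0.096, -0.993, 0.069], [-0.589, 0.001, -0.808]]
contact_force: [-0.5, -1.5, 0.1]
width: 25.6
grip_force: 30.0
```

```bash
python3 log.py; python3 - <<'E'
from plan import *
np.set_printoptions(precision=1,suppress=True)
# continue up, then vertical gripper at mid, then lay
u=plan([500,-315,260],pose(172.5,65,0),8)
v=plan([530,-200,300],pose(-7.5,85,1),8,u)
m=plan([545,-80,250],pose(45,60,1),8,v)
l=plan([555,-5,70],pose(90,36,1),8,m)
l2=plan([555,-5,28],pose(90,36,1),8,l)
seed=np.array([-4.5,60.7,56.7,77.3,-24.6,93.7,-44.6])
for t,R in(u,v,m,l,l2):
    r=ik(np.array(t),R,1,seed=seed);print(r.cost.round(2),r.x);seed=r.x
E
```

```text
12.75 [ -4.8  55.7  59.2  73.9 -21.2 100.8 -44. ] [ 492.7 -331.6  208.2] [[0.802, -0.118, -0.585], [-0.096, -0.993, 0.069], [-0.589, 0.001, -0.808]]
8 rows [-0.0028, -0.0022, -0.0059] [0.05, 1.39, 0.07] |v| 6.9
8 rows [0.0008, -0.0147, -0.0053] [-0.0, 3.75, 0.0] |v| 15.7
8 rows [0.004, -0.014, 0.0082] [1.99, 2.9, -6.31] |v| 16.7
8 rows [-0.0077, -0.0017, 0.0233] [3.79, 2.84, -4.21] |v| 24.6
8 rows [-0.0042, 0.0, 0.0031] [0.0, 0.0, 0.0] |v| 5.2
0.0 [-10.3  46.9  62.7  79.2 -22.8  95.2 -45.5]
0.01 [-37.5  24.5  73.3 100.6 -27.8  69.5 -54.4]
0.01 [-27.4  14.8  57.9 116.3 -50.3  59.9  12.4]
0.01 [ 11.5  45.7  16.4 104.4 -57.2  79.6  63.8]
0.0 [ 13.9  49.3  13.3 103.9 -57.2  76.4  65.9]
```

Emit:
servo_tool(
  steps=[
    [[-0.0028,-0.0022,-0.0059,0,1.4,0,20],[-0.0028,-0.0022,-0.0059,0,1.4,0,20],[-0.0028,-0.0022,-0.0059,0,1.4,0,20],[-0.0028,-0.0022,-0.0059,0,1.4,0,20],[-0.0028,-0.0022,-0.0059,0,1.4,0,20],[-0.0028,-0.0022,-0.0059,0,1.4,0,20],[-0.0028,-0.0022,-0.0059,0,1.4,0,20],[-0.0028,-0.0022,-0.0059,0,1.4,0,20]],
  ],
)

```text
t: 13.55
tool_pos: [500.1, -314.6, 259.7]
tool_rot: [[0.902, -0.118, -0.416], [-0.108, -0.993, 0.049], [-0.419, 0.001, -0.908]]
contact_force: [0.3, 0.1, -0.6]
width: 25.8
grip_force: 30.0
```

Emit:
servo_tool(
  steps=[
    [[0.0008,-0.0147,-0.0053,0,3.75,0,20],[0.0008,-0.0147,-0.0053,0,3.75,0,20],[0.0008,-0.0147,-0.0053,0,3.75,0,20],[0.0008,-0.0147,-0.0053,0,3.75,0,20],[0.0008,-0.0147,-0.0053,0,3.75,0,20],[0.0008,-0.0147,-0.0053,0,3.75,0,20],[0.0008,-0.0147,-0.0053,0,3.75,0,20],[0.0008,-0.0147,-0.0053,0,3.75,0,20]],
  ],
)

```text
t: 14.35
tool_pos: [528.5, -199.2, 299.2]
tool_rot: [[0.989, -0.119, 0.092], [-0.118, -0.993, -0.01], [0.092, -0.001, -0.996]]
contact_force: [-0.2, -0.2, 0.0]
width: 25.8
grip_force: 30.0
```

```bash
python3 log.py; python3 - <<'E'
from plan import *
np.set_printoptions(precision=1,suppress=True)
m=plan([545,-80,250],pose(45,60,1),8)
E
```

```text
14.35 [-37.8  24.1  73.9 102.4 -27.7  67.9 -53.1] [ 528.5 -199.2  299.2] [[0.989, -0.119, 0.092], [-0.118, -0.993, -0.01], [0.092, -0.001, -0.996]]
8 rows [0.0042, -0.0138, 0.0081] [1.97, 2.87, -6.22] |v| 16.6
```

Emit:
servo_tool(
  steps=[
    [[0.0042,-0.0138,0.0081,2,2.9,-6.2,20],[0.0042,-0.0138,0.0081,2,2.9,-6.2,20],[0.0042,-0.0138,0.0081,2,2.9,-6.2,20],[0.0042,-0.0138,0.0081,2,2.9,-6.2,20],[0.0042,-0.0138,0.0081,2,2.9,-6.2,20],[0.0042,-0.0138,0.0081,2,2.9,-6.2,20],[0.0042,-0.0138,0.0081,2,2.9,-6.2,20],[0.0042,-0.0138,0.0081,2,2.9,-6.2,20]],
  ],
)

```text
t: 15.15
tool_pos: [544.4, -80.2, 250.6]
tool_rot: [[0.609, 0.709, 0.355], [0.611, -0.705, 0.359], [0.505, -0.002, -0.863]]
contact_force: [0.6, 0.0, -1.2]
width: 25.7
grip_force: 30.0
```

```bash
python3 log.py; python3 - <<'E'
from plan import *
np.set_printoptions(precision=1,suppress=True)
m=plan([545,0,120],pose(90,36,1),8)
E
```

```text
15.15 [-22.5  13.3  49.9 117.2 -49.7  54.9  11. ] [544.4 -80.2 250.6] [[0.609, 0.709, 0.355], [0.611, -0.705, 0.359], [0.505, -0.002, -0.863]]
8 rows [-0.0037, -0.0034, 0.0187] [3.78, 2.8, -4.19] |v| 19.3
```

Emit:
servo_tool(
  steps=[
    [[-0.0037,-0.0034,0.0187,3.8,2.8,-4.2,20],[-0.0037,-0.0034,0.0187,3.8,2.8,-4.2,20],[-0.0037,-0.0034,0.0187,3.8,2.8,-4.2,20],[-0.0037,-0.0034,0.0187,3.8,2.8,-4.2,20],[-0.0037,-0.0034,0.0187,3.8,2.8,-4.2,20],[-0.0037,-0.0034,0.0187,3.8,2.8,-4.2,20],[-0.0037,-0.0034,0.0187,3.8,2.8,-4.2,20],[-0.0037,-0.0034,0.0187,3.8,2.8,-4.2,20]],
  ],
)

```text
t: 15.95
tool_pos: [545.0, -3.4, 119.9]
tool_rot: [[0.013, 1.0, 0.005], [0.593, -0.011, 0.805], [0.805, -0.007, -0.593]]
contact_force: [0.8, 0.2, -0.3]
width: 26.0
grip_force: 30.0
```

```bash
python3 log.py; python3 - <<'E'
from h import *
t=grab('top','t3.png');s=grab('side','s3.png')
from plan import *
plan([545,0,45],pose(90,36,1),8)
a=cv2.imread('pics/t3.png')[130:230,270:403];b=cv2.imread('pics/s3.png')[150:270,270:430]
cv2.imwrite('pics/c3.png',np.hstack([cv2.resize(x,(400,300),interpolation=2) for x in(a,b)]))
E
```

```text
15.95 [ 14.8  40.8  10.9 104.6 -56.3  76.8  59.1] [545.   -3.4 119.9] [[0.013, 1.0, 0.005], [0.593, -0.011, 0.805], [0.805, -0.007, -0.593]]
8 rows [-0.0072, 0.0001, 0.0055] [0.01, 0.04, -0.12] |v| 9.1
```

View pics/c3.png

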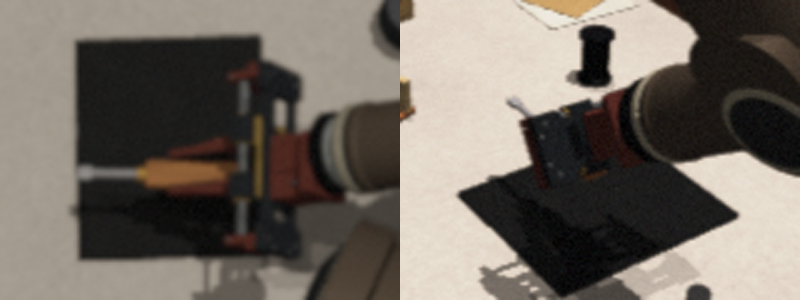

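The top view shows the tool held level with its tip at crop (80,173), pointing +y and nearly at the mat's edge. I'll check the tip's height and shift back.

```bash
python3 - <<'E'
from h import *
from plan import *
t=grab('top');s=grab('side')
f=lambda p:np.r_[proj(t,p)-[296.5,187.5],proj(s,p)-[270+112/2.5,150+99/2.5]]
r=least_squares(f,[545,90,100]);print(r.x.round(1),r.fun.round(1))
plan([548,-25,48],pose(90,36,1),8)
E
```

```text
[544.8 101.6 109.1] [-0.3  0.7  0.7 -0.1]
8 rows [-0.0089, 0.0004, 0.0031] [0.05, 0.07, -0.13] |v| 9.4
```

Emit:
servo_tool(
  steps=[
    [[-0.009,0.0004,0.0031,0,0,0,20],[-0.009,0.0004,0.0031,0,0,0,20],[-0.009,0.0004,0.0031,0,0,0,20],[-0.009,0.0004,0.0031,0,0,0,20],[-0.009,0.0004,0.0031,0,0,0,20],[-0.009,0.0004,0.0031,0,0,0,20],[-0.009,0.0004,0.0031,0,0,0,20],[-0.009,0.0004,0.0031,0,0,0,20]],
  ],
)

```text
t: 16.95
tool_pos: [547.4, -25.8, 46.8]
tool_rot: [[0.015, 1.0, 0.005], [0.594, -0.013, 0.804], [0.804, -0.009, -0.594]]
contact_force: [-0.3, -0.3, -0.6]
width: 25.8
grip_force: 30.0
```

```bash
python3 - <<'E'
from plan import *
plan([548,-25,28],pose(90,36,1),8)
E
```

```text
8 rows [-0.0018, 0.0001, 0.0015] [0.04, 0.06, -0.11] |v| 2.4
```

Emit:
servo_tool(
  steps=[
    [[-0.0018,0,0.0014,0,0,0,20],[-0.0018,0,0.0014,0,0,0,20],[-0.0018,0,0.0014,0,0,0,20],[-0.0018,0,0.0014,0,0,0,20],[-0.0018,0,0.0014,0,0,0,20],[-0.0018,0,0.0014,0,0,0,20],[-0.0018,0,0.0014,0,0,0,20],[0,0,0,0,0,0,20]],
  ],
)

```text
t: 17.75
tool_pos: [547.1, -25.0, 31.5]
tool_rot: [[0.015, 1.0, 0.005], [0.594, -0.013, 0.804], [0.804, -0.009, -0.594]]
contact_force: [0.3, 0.5, -1.5]
width: 25.8
grip_force: 30.0
```

Emit:
servo_tool(
  steps=[
    [[-0.001,0,0.0007,0,0,0,20],[-0.001,0,0.0007,0,0,0,20],[-0.001,0,0.0007,0,0,0,20],[0,0,0,0,0,0,20],[0,0,0,0,0,0,20]],
  ],
)

```text
t: 18.25
tool_pos: [547.2, -25.2, 28.1]
tool_rot: [[0.015, 1.0, 0.005], [0.594, -0.013, 0.804], [0.804, -0.009, -0.594]]
contact_force: [0.6, 0.4, -0.5]
width: 25.7
grip_force: 30.0
```

Emit:
servo_tool(
  steps=[
    [[-0.0012,0,0.0009,0,0,0,20],[0,0,0,0,0,0,20],[0,0,0,0,0,0,40],[0,0,0,0,0,0,60],[0,0,0,0,0,0,60],[0,0,0,0,0,0,60]],
  ],
)

```text
t: 18.85
tool_pos: [547.2, -25.1, 26.7]
tool_rot: [[0.015, 1.0, 0.005], [0.594, -0.013, 0.804], [0.804, -0.009, -0.594]]
contact_force: [-0.1, 0.3, -0.1]
width: 51.4
grip_force: 0.0
```

Emit:
servo_tool(
  steps=[
    [[0,0,-0.012,0,0,0,60],[0,0,-0.012,0,0,0,60],[0,0,-0.012,0,0,0,60],[0,0,-0.012,0,0,0,60],[0,0,-0.012,0,0,0,60],[0,0,-0.012,0,0,0,60],[0,0,-0.012,0,0,0,60],[0,0,-0.012,0,0,0,60]],
  ],
)

```text
t: 19.65
tool_pos: [546.7, -103.2, 84.3]
tool_rot: [[0.015, 1.0, 0.005], [0.594, -0.013, 0.804], [0.804, -0.009, -0.594]]
contact_force: [-0.2, -0.3, 0.4]
width: 52.6
grip_force: 0.0
```

```bash
python3 log.py; python3 - <<'E'
from plan import *
np.set_printoptions(precision=1,suppress=True)
m=plan([545,-60,220],pose(90,89,1),8)
r=ik(np.array(m[0]),m[1],1,seed=np.array([14.8,40.8,10.9,104.6,-56.3,76.8,59.1]));print(r.cost,r.x)
E
```

```text
19.65 [ 22.7  47.4  11.7  96.8 -51.6  81.5  62.2] [ 546.7 -103.2   84.3] [[0.015, 1.0, 0.005], [0.594, -0.013, 0.804], [0.804, -0.009, -0.594]]
8 rows [0.0137, -0.0003, -0.0123] [-0.02, -6.57, -0.12] |v| 18.4
0.01259250995094736 [-15.5  18.   23.4 104.2  -9.3  59.7  12.2]
```

Emit:
servo_tool(
  steps=[
    [[0.0137,0,-0.0173,0,-6.6,-0.1,60],[0.0137,0,-0.0173,0,-6.6,-0.1,60],[0.0137,0,-0.0143,0,-6.6,-0.1,60],[0.01,0,-0.0143,0,-6.6,-0.1,60],[0.01,0,-0.0143,0,-6.6,-0.1,60],[0.01,0,-0.0123,0,-6.6,-0.1,60],[0.01,0,-0.0123,0,-6.6,-0.1,60],[0,0,-0.0123,0,-6.6,-0.1,60]],
  ],
)

```text
t: 20.45
tool_pos: [548.0, -96.6, 224.8]
tool_rot: [[0.001, 1.0, -0.0], [1.0, -0.001, 0.01], [0.01, -0.0, -1.0]]
contact_force: [-0.5, 0.5, -0.4]
width: 52.6
grip_force: 0.0
```

```bash
python3 log.py; python3 - <<'E'
from h import *
t=grab('top','t4.png');s=grab('side','s4.png')
for n in('creaser_mid','creaser','creaser_butt'):
    for c,d in(('top',t),('side',s)): print(n,c,[(round(b['conf'],2),w(d,b['centre']).round(1)) for b in spotter.boxes_of(c,n)[:2]])
a=cv2.imread('pics/t4.png')[130:230,270:403];b=cv2.imread('pics/s4.png')[190:270,290:397]
cv2.imwrite('pics/c4.png',np.hstack([cv2.resize(x,(400,300),interpolation=2) for x in(a,b)]))
E
```

```text
20.45 [-17.4  18.8  29.  103.6 -11.   60.3  15.8] [548.  -96.6 224.8] [[0.001, 1.0, -0.0], [1.0, -0.001, 0.01], [0.01, -0.0, -1.0]]
creaser_mid top []
creaser_mid side [(0.79, array([544.7, -22.9,  19. ]))]
creaser top [(0.47, array([547.8,  -1.2,  21.6]))]
creaser side [(0.68, array([545.7, -23.9,  19.1])), (0.45, array([5.94e+02, 2.00e-01, 3.80e+00]))]
creaser_butt top [(0.62, array([546.6,  -1.9,  19.8]))]
creaser_butt side [(0.59, array([541.5, -23.8,  21.7]))]
```

View pics/c4.png

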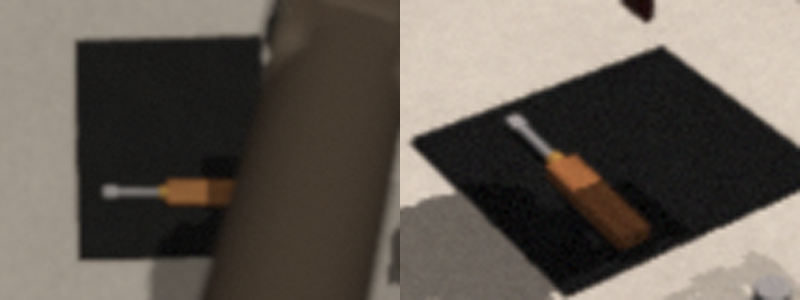

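The tool lies flat on the mat: top crop tip (105,191), side crop tip (517,120) and butt (634,232). Before regrasping I'll look closely at the rest.

```bash
python3 - <<'E'
from h import *
np.set_printoptions(precision=1,suppress=True)
t=grab('top','t5.png');s=grab('side','s5.png')
print('tip',ray(t,305,193.7,13),ray(s,321.3,222,12),'butt',ray(s,352.6,251.9,13),'ferrule',ray(t,270+165/3,130+191/3,13),ray(s,290+155/3.738,190+157/3.75,13))
a=cv2.imread('pics/t5.png')[202:250,214:254];b=cv2.imread('pics/s5.png')[172:214,226:282]
cv2.imwrite('pics/c5.png',np.hstack([cv2.resize(a,(400,480),interpolation=2),cv2.resize(b,(400,300),interpolation=2)[:480] if 0 else cv2.copyMakeBorder(cv2.resize(b,(400,300),interpolation=2),0,180,0,0,0)]))
for c,d in(('top',t),('side',s)):
  for n in('rest_wide','rest_narrow','rest'):
    print(n,c,[(round(b['conf'],2),w(d,b['centre']).round(1)) for b in spotter.boxes_of(c,n)[:2]])
E
```

```text
tip [547.6  80.2  13. ] [552.   79.6  12. ] butt [550.9 -70.9  13. ] ferrule [548.   17.7  13. ] [550.8  26.   13. ]
rest_wide top [(0.8, array([447.4, 291.7,  11.2])), (0.61, array([240.7, 342.7,   6.9]))]
rest_narrow top [(0.96, array([447.9, 291.2,   8.6])), (0.91, array([243.4, 345.1,   6.4]))]
rest top [(0.8, array([444.4, 294.3,  10.3])), (0.57, array([243. , 345.8,   8.3]))]
rest_wide side [(0.85, array([241.3, 338.8,   9.4])), (0.64, array([451.6, 283.1,  18. ]))]
rest_narrow side [(0.85, array([446.3, 290.1,  11.4])), (0.81, array([242.8, 332.9,   6.9]))]
rest side [(0.94, array([244.9, 333.6,   7.2])), (0.6, array([447.9, 288.6,  13.5]))]
```

View pics/c5.png

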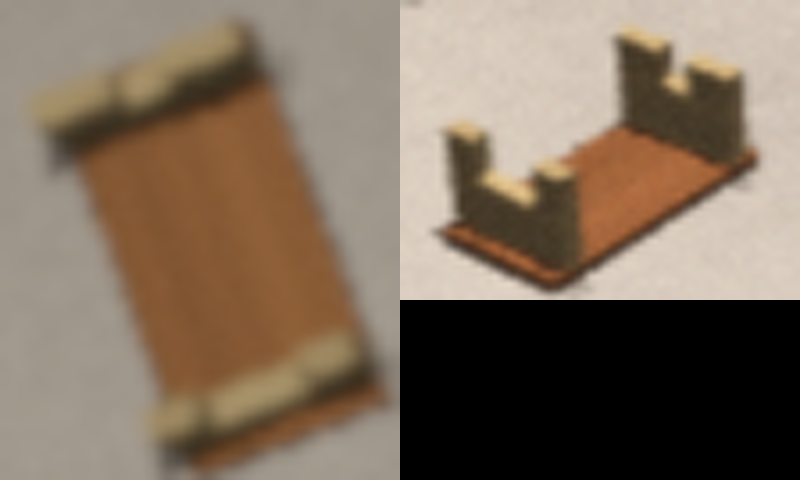

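The rest crop is clear: wide notch floor near (258,398) in the top crop and (508,189) in the side crop, narrow notch near (147,90) and (678,87). Now I'll fit the rest's pose to these points.

```bash
python3 - <<'E'
from h import *
from scipy.optimize import least_squares
np.set_printoptions(precision=1,suppress=True)
t=grab('top');s=grab('side')
A=[((35,100),(56,33,52)),((240,22),(56,-33,52)),((248,48),(46,-33,52)),((150,408),(-46,33,52)),((165,440),(-56,33,52)),((350,338),(-46,-33,52)),((362,368),(-56,-33,52)),((385,395),(-65,-33,8)),((200,470),(-65,33,8)),((147,90),(51,0,36)),((258,398),(-51,0,33))]
B=[((617,40),(46,33,52)),((742,72),(56,-33,52)),((445,130),(-56,33,52)),((578,172),(-46,-33,52)),((540,178),(-56,-33,52)),((437,233),(-65,33,8)),((552,288),(-65,-33,0)),((757,155),(65,-33,8)),((678,87),(51,0,36)),((508,189),(-51,0,33))]
def m(p,c):
    a=np.radians(p[2]);return [p[0]+c[0]*np.cos(a)-c[1]*np.sin(a),p[1]+c[0]*np.sin(a)+c[1]*np.cos(a),c[2]]
def f(p,w=(1,1)):
    r=[]
    if w[0]: r+=[proj(t,m(p,c))-[214+(q[0]-4.5)/10,202+(q[1]-4.5)/10] for q,c in A]
    if w[1]: r+=[proj(s,m(p,c))-[226+(q[0]-400-3)/7.143,172+(q[1]-3)/7.143] for q,c in B]
    return np.ravel(r)
for W in((1,1),(1,0),(0,1)):
    r=least_squares(f,[445,291,21],args=(W,),loss='soft_l1',f_scale=.7);print(W,r.x,np.abs(r.fun).max(),r.cost)
E
```

```text
(1, 1) [443.4 293.6  21.8] 2.476389255231993 6.81561580676318
(1, 0) [444.  293.1  21.9] 1.2658871287044633 3.0439461806171524
(0, 1) [443.1 295.1  21.7] 2.1610503607534497 3.1389392338939572
```

```bash
python3 - <<'E'
from plan import *
R=pose(90,89.99,1)
a=plan([547.5,-12,80],R,8); plan([547.5,-12,24.5],R,8,a)
E
```

```text
8 rows [0.0105, 0.0, 0.0179] [-0.02, -0.09, -0.01] |v| 20.8
8 rows [-0.0, 0.0, 0.0069] [0.0, 0.0, 0.0] |v| 6.9
```

Emit:
servo_tool(
  steps=[
    [[0.0105,0,0.0179,0,-0.07,0,60],[0.0105,0,0.0179,0,-0.07,0,60],[0.0105,0,0.0179,0,-0.07,0,60],[0.0105,0,0.0179,0,-0.07,0,60],[0.0105,0,0.0179,0,-0.07,0,60],[0.0105,0,0.0179,0,-0.07,0,60],[0.0105,0,0.0179,0,-0.07,0,60],[0.0105,0,0.0179,0,-0.07,0,60]],
  ],
)

```text
t: 22.15
tool_pos: [547.3, -11.4, 79.8]
tool_rot: [[0.001, 1.0, -0.003], [1.0, -0.001, 0.003], [0.003, -0.003, -1.0]]
contact_force: [-0.6, 0.9, -0.1]
width: 52.6
grip_force: 0.0
```

```bash
python3 log.py; python3 - <<'E'
from plan import *
plan([547.5,-12,25],pose(90,89.99,1),7)
E
```

```text
22.15 [-21.9  28.7  23.8 112.1 -16.9  42.7  11.9] [547.3 -11.4  79.8] [[0.001, 1.0, -0.003], [1.0, -0.001, 0.003], [0.003, -0.003, -1.0]]
7 rows [-0.0001, 0.0, 0.0078] [-0.02, -0.03, -0.01] |v| 7.8
```

Emit:
servo_tool(
  steps=[
    [[0,0,0.0078,0,0,0,60],[0,0,0.0078,0,0,0,60],[0,0,0.0078,0,0,0,60],[0,0,0.0078,0,0,0,60],[0,0,0.0078,0,0,0,60],[0,0,0.0078,0,0,0,60],[0,0,0.0078,0,0,0,60],[0,0,0,0,0,0,60]],
  ],
)

```text
t: 22.95
tool_pos: [546.3, -12.0, 24.7]
tool_rot: [[0.001, 1.0, -0.005], [1.0, -0.001, 0.003], [0.003, -0.005, -1.0]]
contact_force: [0.1, -0.4, 0.3]
width: 52.7
grip_force: 0.0
```

Emit:
servo_tool(
  steps=[
    [[0,0,0,0,0,0,20],[0,0,0,0,0,0,20],[0,0,0,0,0,0,20],[0,0,0,0,0,0,20],[0,0,0,0,0,0,20]],
  ],
  squeeze=30,
)

```text
t: 23.45
tool_pos: [547.2, -11.9, 26.1]
tool_rot: [[0.001, 1.0, -0.002], [1.0, -0.001, 0.003], [0.003, -0.002, -1.0]]
contact_force: [0.3, -0.4, 1.4]
width: 25.9
grip_force: 30.0
```

Emit:
servo_tool(
  steps=[
    [[0,0,-0.013,0,0,0,20],[0,0,-0.013,0,0,0,20],[0,0,-0.013,0,0,0,20],[0,0,-0.013,0,0,0,20],[0,0,-0.013,0,0,0,20],[0,0,-0.013,0,0,0,20],[0,0,-0.013,0,0,0,20],[0,0,-0.013,0,0,0,20]],
  ],
)

```text
t: 24.25
tool_pos: [547.3, -12.2, 131.0]
tool_rot: [[0.001, 1.0, -0.003], [1.0, -0.001, 0.003], [0.003, -0.003, -1.0]]
contact_force: [0.0, 0.5, 0.2]
width: 25.6
grip_force: 30.0
```

```bash
python3 log.py; python3 - <<'E'
from plan import *
plan([437.9,291.6,125],pose(21.8,89.99,1),16)
E
```

```text
24.25 [-23.7  24.5  26.  110.1 -14.2  48.7   9.7] [547.3 -12.2 131. ] [[0.001, 1.0, -0.003], [1.0, -0.001, 0.003], [0.003, -0.003, -1.0]]
16 rows [0.0132, -0.0168, 0.0004] [-0.02, -0.0, 4.26] |v| 21.4
```

Emit:
servo_tool(
  steps=[
    [[0.0132,-0.0168,0.0002,0,0,4.26,20],[0.0132,-0.0168,0.0002,0,0,4.26,20],[0.0132,-0.0168,0.0002,0,0,4.26,20],[0.0132,-0.0168,0.0002,0,0,4.26,20],[0.0132,-0.0168,0.0002,0,0,4.26,20],[0.0132,-0.0168,0.0002,0,0,4.26,20],[0.0132,-0.0168,0.0002,0,0,4.26,20],[0.0132,-0.0168,0.0002,0,0,4.26,20]],
  ],
)

```text
t: 25.05
tool_pos: [445.7, 123.2, 129.5]
tool_rot: [[0.564, 0.826, -0.003], [0.826, -0.564, 0.004], [0.001, -0.005, -1.0]]
contact_force: [0.2, -0.0, -0.2]
width: 26.1
grip_force: 30.0
```

```bash
python3 log.py; python3 - <<'E'
from plan import *
plan([437.9,291.6,125],pose(21.8,89.99,1),8)
E
```

```text
25.05 [-49.1  17.6  33.6 121.8 -14.2  44.4 -40.8] [445.7 123.2 129.5] [[0.564, 0.826, -0.003], [0.826, -0.564, 0.004], [0.001, -0.005, -1.0]]
8 rows [0.0132, -0.0168, 0.0006] [-0.03, 0.0, 4.23] |v| 21.4
```

Emit:
servo_tool(
  steps=[
    [[0.0132,-0.0168,0.0003,0,0,4.23,20],[0.0132,-0.0168,0.0003,0,0,4.23,20],[0.0132,-0.0168,0.0003,0,0,4.23,20],[0.0132,-0.0168,0.0003,0,0,4.23,20],[0.0132,-0.0168,0.0003,0,0,4.23,20],[0.0132,-0.0168,0.0003,0,0,4.23,20],[0.0132,-0.0168,0.0003,0,0,4.23,20],[0.0132,-0.0168,0.0003,0,0,4.23,20]],
  ],
)

```text
t: 25.85
tool_pos: [437.5, 291.9, 127.6]
tool_rot: [[0.928, 0.373, -0.003], [0.373, -0.928, 0.004], [-0.002, -0.005, -1.0]]
contact_force: [0.4, 0.8, -0.0]
width: 25.6
grip_force: 30.0
```

```bash
python3 log.py; python3 - <<'E'
from plan import *
from h import *
a=plan([437.9,291.6,70],pose(21.8,89.99,1),8)
t=grab('top','t6.png');s=grab('side','s6.png')
# expected projections
d=np.array([np.cos(np.radians(21.8)),np.sin(np.radians(21.8)),0]);p=np.array(telemetry.get_obs()['tool_pos'])-[0,0,13]
print('tip',proj(t,p+95*d),proj(s,p+95*d),'butt',proj(t,p-65*d),proj(s,p-65*d))
a=cv2.imread('pics/t6.png')[190:265,200:300];b=cv2.imread('pics/s6.png')[140:215,210:310]
cv2.imwrite('pics/c6.png',np.hstack([cv2.resize(x,(400,300),interpolation=2) for x in(a,b)]))
E
```

```text
25.85 [-68.5  25.   38.4 113.8 -21.1  48.1 -86.5] [437.5 291.9 127.6] [[0.928, 0.373, -0.003], [0.373, -0.928, 0.004], [-0.002, -0.005, -1.0]]
8 rows [0.0, 0.0001, 0.0072] [-0.03, 0.01, 0.01] |v| 7.2
tip [217.73576793 193.75423608] [271.65787375 156.46641656] butt [236.06547849 245.01399259] [233.1793221 176.4589877]
```

View pics/c6.png

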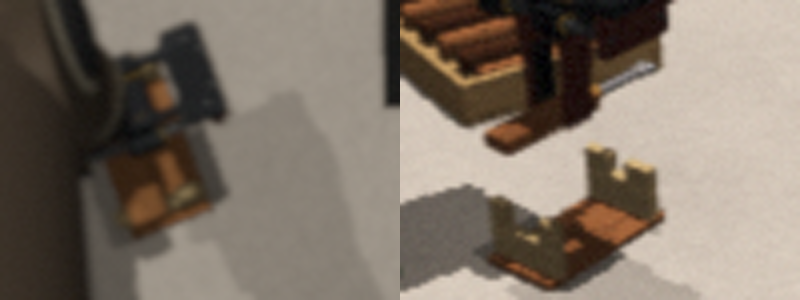

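The side view shows the tool level above the rest, tip at crop (655,65) and butt at (505,140). That is about 8 mm toward the tip along its axis, so I'll shift back 4 mm and lower with force checks.

```bash
python3 - <<'E'
from plan import *
a=plan([434.4,289.7,70],pose(21.8,89.99,1),8)
E
```

```text
8 rows [-0.0006, 0.0004, 0.0072] [-0.03, 0.01, 0.04] |v| 7.2
```

Emit:
servo_tool(
  steps=[
    [[-0.0006,0.0002,0.0072,0,0,0,20],[-0.0006,0.0002,0.0072,0,0,0,20],[-0.0006,0.0002,0.0072,0,0,0,20],[-0.0006,0.0002,0.0072,0,0,0,20],[-0.0006,0.0002,0.0072,0,0,0,20],[-0.0006,0.0002,0.0072,0,0,0,20],[-0.0006,0.0002,0.0072,0,0,0,20],[0,0,0.0035,0,0,0,20]],
  ],
)

```text
t: 26.75
tool_pos: [433.9, 287.8, 72.4]
tool_rot: [[0.927, 0.375, -0.003], [0.375, -0.927, 0.003], [-0.002, -0.004, -1.0]]
contact_force: [-0.1, -0.6, -0.9]
width: 25.4
grip_force: 30.0
```

Emit:
servo_tool(
  steps=[
    [[0,0,0,0,0,0,20],[0,0,0.002,0,0,0,20],[0,0,0.002,0,0,0,20],[0,0,0.002,0,0,0,20],[0,0,0.002,0,0,0,20],[0,0,0,0,0,0,20]],
  ],
)

```text
t: 27.35
tool_pos: [434.0, 288.1, 65.0]
tool_rot: [[0.927, 0.375, -0.003], [0.375, -0.927, 0.003], [-0.002, -0.004, -1.0]]
contact_force: [0.0, 0.4, -0.2]
width: 25.5
grip_force: 30.0
```

Emit:
servo_tool(
  steps=[
    [[0,-0.0012,0,0,0,0,20],[0,0,0.002,0,0,0,20],[0,0,0.002,0,0,0,20],[0,0,0.002,0,0,0,20],[0,0,0.002,0,0,0,20],[0,0,0.001,0,0,0,20],[0,0,0,0,0,0,20],[0,0,0,0,0,0,20]],
  ],
)

```text
t: 28.15
tool_pos: [433.7, 289.3, 56.2]
tool_rot: [[0.927, 0.375, -0.003], [0.375, -0.927, 0.003], [-0.001, -0.004, -1.0]]
contact_force: [0.4, -0.6, -0.1]
width: 25.7
grip_force: 30.0
```

Emit:
servo_tool(
  steps=[
    [[0,0,0.001,0,0,0,20],[0,0,0.001,0,0,0,20],[0,0,0.0008,0,0,0,20],[0,0,0,0,0,0,20],[0,0,0,0,0,0,20],[0,0,0,0,0,0,20]],
  ],
)

```text
t: 28.75
tool_pos: [433.7, 289.3, 53.4]
tool_rot: [[0.927, 0.375, -0.003], [0.375, -0.927, 0.003], [-0.001, -0.004, -1.0]]
contact_force: [1.2, -0.1, -0.6]
width: 25.4
grip_force: 30.0
```

Emit:
servo_tool(
  steps=[
    [[0,0,0.0004,0,0,0,28],[0,0,0,0,0,0,35],[0,0,0,0,0,0,50],[0,0,0,0,0,0,60],[0,0,0,0,0,0,60],[0,0,-0.01,0,0,0,60],[0,0,-0.02,0,0,0,60],[0,0,-0.03,0,0,0,60]],
  ],
)

```text
t: 29.55
tool_pos: [433.2, 288.4, 113.2]
tool_rot: [[0.927, 0.375, -0.004], [0.375, -0.927, 0.001], [-0.004, -0.003, -1.0]]
contact_force: [-0.1, 0.4, -0.4]
width: 52.9
grip_force: 0.0
```

Emit:
servo_tool(
  steps=[
    [[-0.01,0.01,-0.03,0,0,0,60],[-0.01,0.03,-0.03,0,0,0,60],[-0.01,0.03,-0.03,0,0,0,60],[0,0.04,-0.02,0,0,0,60],[0,0.04,0,0,0,0,60],[0,0.04,0,0,0,0,60],[0,0.04,0,0,0,0,60],[0,0,0,0,0,0,60]],
  ],
)

```text
t: 30.35
tool_pos: [494.0, 58.5, 223.4]
tool_rot: [[0.93, 0.367, -0.001], [0.367, -0.93, 0.002], [0.0, -0.002, -1.0]]
contact_force: [0.6, 0.1, -0.4]
width: 52.4
grip_force: 0.0
```

```bash
python3 log.py; python3 - <<'E'
from h import *
t=grab('top','t7.png');s=grab('side','s7.png')
for c,d in(('top',t),('side',s)):
  for n in('creaser','spool','weight','awl','punch'): print(n,c,[(round(b['conf'],2),w(d,b['centre']).round(1)) for b in spotter.boxes_of(c,n)[:1]])
a=cv2.imread('pics/t7.png')[190:265,190:290];b=cv2.imread('pics/s7.png')[140:215,210:310];c=cv2.imread('pics/s7.png')[120:420,300:560]
r=lambda x,z:cv2.resize(x,z,interpolation=2)
cv2.imwrite('pics/c7.png',np.vstack([np.hstack([r(a,(400,300)),r(b,(400,300))]),np.hstack([r(c,(347,300)),r(cv2.imread('pics/t7.png'),(453,300))])]))
E
```

```text
30.35 [-52.6  15.1  49.  112.3 -13.5  58.4 -65.9] [494.   58.5 223.4] [[0.93, 0.367, -0.001], [0.367, -0.93, 0.002], [0.0, -0.002, -1.0]]
creaser top [(0.81, array([428.1, 284.5,  48.5]))]
spool top [(0.85, array([752.7, 239.7,  70.3]))]
weight top [(0.89, array([ 729.9, -239.7,   62.6]))]
awl top []
punch top [(0.59, array([ 731.6, -245.1,   62.7]))]
creaser side [(0.64, array([426.2, 283.5,  43.7]))]
spool side [(0.64, array([748.6, 236. ,  45.7]))]
weight side [(0.93, array([ 722.4, -255.1,   57.5]))]
awl side [(0.56, array([ 467.8, -404.1,  132.1]))]
punch side [(0.47, array([ 487.3, -262.2,  117.8]))]
```

View pics/c7.png

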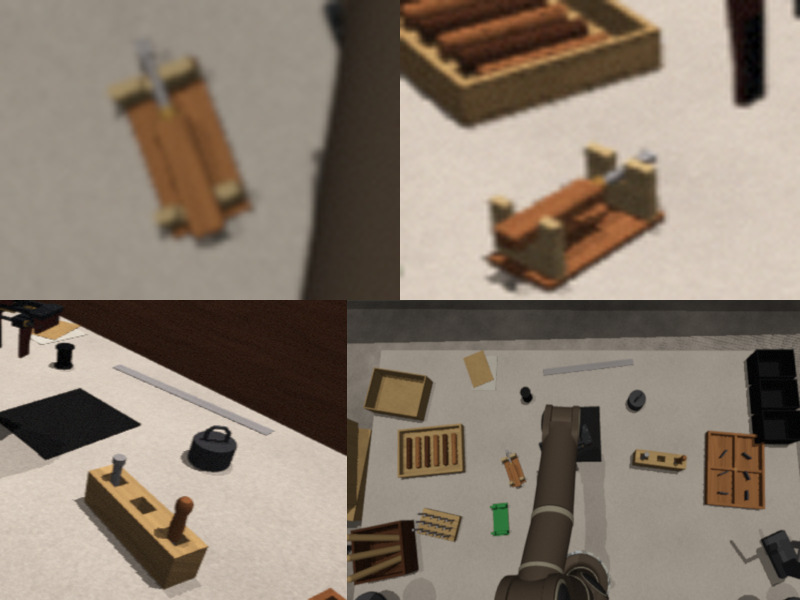

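The creaser lies level in both notches: top crop butt (205,235), tip (140,45). The punch and awl are still in the block, the spool and weight haven't moved, and the arm is clear. Handing in.

```bash
python3 -c "
from rig import job
print(job.hand_in())"
```

```text
the job is handed in; nothing more can be done
None
```

The job is handed in: I laid the edge creaser flat on the mat and let go, then took it again across the handle. It now lies level in the wooden rest, handle in the wide notch and shank in the narrow one; the other tools, spool and weight were left where they stood.

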